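# Blue marker into the empty pen cup

## Task

Take the blue marker out of the wooden marker stand and drop it end-down into the empty card-tube cup to the right of the stand, seen from the robot (not the cup with the pencils), so that it stands in there and the cup stays standing upright. Leave the black marker standing in the stand and keep off the cup with the pencils.

Things in the scene. Friction and masses are not known exactly. Their poses are not given: they have to be found in the camera images.
- blue_marker_mid (a point): Centre of the navy-blue felt marker with a white band, 132 mm long, 17 mm thick, 18 g, upright in an outer hole of the stand: lower end 12 mm, top 144 mm above the table; pull it straight up over 30 mm to free it. Its y axis points up, its x axis is level, across the row of holes. It acts as a 17 mm square bar with sides along x and z: close the fingers along x, gripping its upper half.
- black_marker_mid (a point): Centre of the black felt marker with a white band; same size and axes; a bystander in the other outer hole, 90 mm from the blue one. The stand: a fixed light-wood block, 60 x 160 mm, 42 mm high, its long side along the row of three 22 mm square holes, 45 mm apart and 30 mm deep; the middle one is empty.
- cup_mouth (a point): Centre of the open mouth of the empty cup: a plain light-grey-brown card tube standing on the table to the right of the stand, 92 mm high, 70 mm across outside, 54 mm across inside, 60 g, loose. This point is 92 mm above the table; z points up. The tube is hollow right down to the table top.
- pencil_cup: Brown card tube with a black foot and a few pencils in it, 70 mm across, tube 88 mm high, pencils to 143 mm, stuck to the table; origin at the centre of its underside. A bystander, at least 13 cm from the empty cup.
Things that resemble listed ones, but are neither listed nor needed, are in the scene too. What is shaped like the part that bears blue_marker_mid but red is not meant. What is shaped like the part that bears cup_mouth but green is not meant.

How it is judged:
At the end, for the whole second after the job is handed in: Blue marker down in the upright empty cup: centre 45-85 mm above the table, within 30 mm of the cup's axis, leaning under 30 deg; cup on the table within 8 deg of upright; black marker within 20 mm and 17 deg of its place in the stand (horizontal distance between blue_marker_mid and cup_mouth below 0.03 m and height (world z) of blue_marker_mid between 0.045 and 0.085 m and angle between blue_marker_mid's own y axis and vertical below 0.52 rad and angle between cup_mouth's own z axis and vertical below 0.15 rad and height (world z) of cup_mouth below 0.1 m and angle between black_marker_mid's own y axis and vertical below 0.3 rad and distance of black_marker_mid from where it was at the start of the episode below 0.02 m); the robot touches nothing.
It fails at once if the black marker is pulled out of its hole (distance of black_marker_mid from where it was at the start of the episode above 0.03 m).
It fails at once if the cup with the pencils is pushed, with over 5 N (contact force between anything else and pencil_cup above 5 N).
It also fails if it takes over 43 s, if anything falls off the work surface, if the arm or the gripper's body presses on something with over 40 N, if the wrist force passes 120 N, or if a joint passes its speed limit or range.

## Robot

A 6-joint arm with a two-finger parallel gripper is mounted at the origin on a cart in front of the work surface, level with it; the furniture and walls round the work are solid. World frame = base frame: x ahead of the robot, y to its left, z up, the work surface at z = 0. Lengths are in m, angles in rad, forces in N, time in s.
With the tool pointing down it reaches from about 0.425 to 0.95 m from the base axis. Payload 3.5 kg.
Tool frame: the origin (TCP) lies at the very end of the fingers, on their centre line; the grasp point (between the pads) lies 19 mm behind it (env.grip_depth is the distance from the TCP to the grasp point, in m); z points along the fingers, x is the direction in which the jaws open and shut, and the axes are right-handed (so a half turn about z gives the same grasp; the last joint's range is limited). The gripper opens to 85 mm and grips with 20 to 120 N. Pads are 22 mm wide; open, the fingers measure 114 mm over their backs; the gripper's body (76 mm by 85 mm) begins 54 mm behind the grasp point. The pads swing forward as they close: fully open they stand 13 mm farther back than shut.
Start: joints at [1.02, 0.286, 1.577, -0, 1.279, -0.15], TCP at [0.263, 0.622, 0.231] pointing down, gripper open.
Joint ranges: [-2.77, 2.77], [-0.9, 2.22], [0.21, 2.48], [-1.53, 4.67], [0.24, 2.81], [-2.84, 2.84]. Speed limits (rad/s): [2.79, 2.79, 3.14, 3.14, 3.14, 3.14].

## Interface

Orientations are given as a unit quaternion [w, x, y, z].
In Python, from station import status, optics, order, env gives the robot as it stands.
- The arm moves only by the tool play_rows, never from a script. Its argument "deltas" is one flat list of numbers, 7 for each row, row after row: the shift along the tool's x, y, z in mm, then the turn, a rotation vector about the tool's x, y, z in degrees, then the finger opening in mm, from 0 to 85.4. In form: [dx, dy, dz, rx, ry, rz, fingers, dx, dy, dz, rx, ry, rz, fingers, ...]. A call has 1 to 20 rows; each row shifts and turns the commanded pose from where the row before left it, along the tool's axes as they then stand; what a row does not reach is not made up. A row lasts 1/12 s, in which the tool goes at most 41.7 mm and 7.16 degrees, less where a joint would pass 70% of its speed; a pose out of reach is approached as far as the arm can. A call is refused whole if a number of a shift passes 41.7 or a number of a turn 7.16, either way. A call with a gripper value outside its range is refused whole. The fingers move at their own pace and stop on an object; "force" is the grip in N (left out, the last holds). Time passes only in rows, so rows that do not move let the fingers close. It gives the time, the measured TCP pose, the force and the opening at its end, in the units of the state.
- status.state(): the state, without advancing time (a new reading comes with each control period).
- optics.snapshot(name): name is "scene" or "side" or "wrist"; returns a dict with "img" (420x560x3 uint8, red, green, blue), "range_z" (420x560 float32, m along the optical axis (not along the pixel's ray), 0 where there is no reading), "camera_matrix" (3x3 intrinsics, pixels), "T" (4x4, takes a point from camera to world coordinates). Camera axes: x right, y down, z forward; pixel columns grow to the right and rows downward; lengths in m; the calibration is good to about 2 mm. A picture is of the moment at which its call begins.
- order.finish_job(): hands the job in, once; it reports no verdict.
The state is a dict: "time": time; "qpos": joint angles; "dq": joint speeds; "joint_efforts": joint torques, N m; "ee_pos": TCP position; "tcp_rot": TCP orientation; "wrist_force": force on the tool from outside, world axes, zero at the start; "torque": the same for the moment, N m; "gripper_width": opening from 0.0 (shut) to 1.0 (fully open).
Only numpy, scipy, OpenCV 4.12 (cv2) and the standard library are available. Lean on these libraries where they do the work, as an engineer would, in place of code of your own. Each camera call takes 0.05 s, during which the arm holds its last target. There are 200 camera calls.

## Working session

There is one attempt and no reset: what is moved stays moved. The work goes in short steps, Python scripts to look and compute and a tool call to move; the robot and the scene stay as the last step left them, time stands still between calls to the robot, and variables do not carry over. Pictures are saved under pics/ and viewed, about 8 in all and at most 12, crops included, and the job is handed in when it is done.

Besides the shell and the picture viewer there is one more tool, called after ">>>" in YAML: its name, and indented under it one key for each argument. play_rows: Moves the arm, as the interface text tells. Its arguments: {"type":"object","properties":{"deltas":{"type":"array","items":{"type":"number"}},"force":{"type":"number"}},"required":["deltas"]}

```bash
mkdir -p pics; cat > h.py <<'E'
import numpy as np, cv2
from station import status, optics, order, env
def snap(n):
    s=optics.snapshot(n); return s
def save(s,f): cv2.imwrite('pics/'+f,s['img'][:,:,::-1])
def world(s):
    K=s['camera_matrix'];z=s['range_z'];v,u=np.mgrid[:z.shape[0],:z.shape[1]]
    p=np.stack([(u-K[0,2])/K[0,0]*z,(v-K[1,2])/K[1,1]*z,z,np.ones_like(z)],-1)
    w=(p@s['T'].T)[...,:3]; w[z==0]=np.nan; return w
E
python3 - <<'E'
from h import *
a=[]
for n in('scene','side'):
    s=snap(n);save(s,n+'0.png');np.savez(n+'0.npz',**s);print(n,s['T'].round(3).tolist())
print(status.state())
E
```

```text
scene [[0.893, -0.198, 0.405, 0.19], [-0.451, -0.377, 0.809, -0.761], [-0.007, -0.905, -0.425, 0.485], [0.0, 0.0, 0.0, 1.0]]
side [[0.989, -0.071, 0.132, 0.45], [-0.15, -0.481, 0.864, -0.776], [0.002, -0.874, -0.486, 0.495], [0.0, 0.0, 0.0, 1.0]]
{'time': 0.1, 'qpos': array([ 1.02000925e+00,  2.87070574e-01,  1.57802170e+00, -2.66051938e-05,
        1.27861584e+00, -1.50021859e-01]), 'dq': array([-0.00022228, -0.00279978, -0.00208101,  0.00227564, -0.00021251,
        0.00030335]), 'joint_efforts': array([-1.18857174e-04, -4.07295048e+01, -2.93700206e+01, -1.74396096e-04,
        3.40724931e-03,  5.51186233e-06]), 'ee_pos': array([0.26301091, 0.62100623, 0.23009466]), 'tcp_rot': array([ 4.57280691e-04,  8.33700908e-01,  5.52215245e-01, -9.53858951e-04]), 'wrist_force': array([ 0.43184752,  0.23977443, -0.14350232]), 'torque': array([ 0.02382687, -0.03701408, -0.00189527]), 'gripper_width': 0.9999916662695078}
```

View pics/scene0.png

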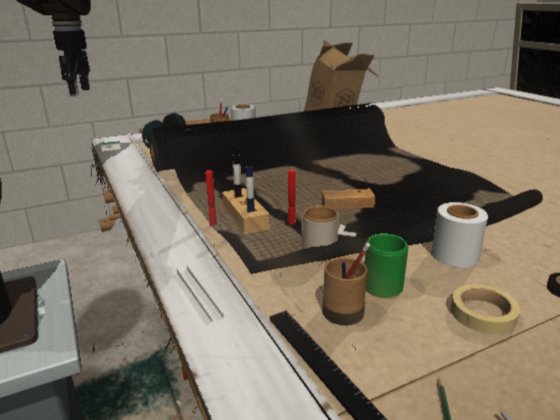

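View pics/side0.png

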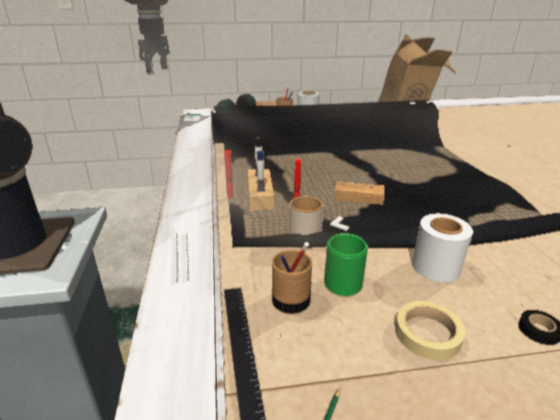

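The scene view has the stand at about (245,210), with the blue marker at (249,190) and the black one at (237,175). The two red markers at (211,198) and (292,197) are decoys. Cup candidates are grey-brown (320,228), green (386,265), white (460,233) and the pencil cup (344,290). The plain grey-brown one fits the description. I'll confirm it in an enlarged crop and measure.

```bash
python3 - <<'E'
from h import *
for n,pts in(('scene',dict(blue=(249,190),black=(237,175),cup=(320,240),cuprim=(320,211),green=(386,270),white=(460,240),red1=(211,198),red2=(292,197),pc=(344,295))),('side',dict(blue=(261,175),black=(259,150),cup=(306,222)))):
    s=np.load(n+'0.npz'); w=world(s)
    for k,(u,v) in pts.items():print(n,k,s['img'][v,u],w[v,u].round(3))
    # cup points: rim & wall
    hsv=cv2.cvtColor(s['img'],cv2.COLOR_RGB2HSV)
    u0,v0,u1,v1=(225,150,262,222) if n=='scene' else (245,135,275,200)
    m=np.zeros(hsv.shape[:2],bool);m[v0:v1,u0:u1]=1
    tall=m&(w[...,2]>.05)&(w[...,2]<.16)
    b=tall&(hsv[...,0]>105)&(hsv[...,0]<135)&(hsv[...,1]>90)&(hsv[...,2]>30)
    k=tall&~b
    vs,us=np.where(b)
    print(n,'blue',b.sum(),np.nanmedian(w[b],0).round(3),np.percentile(w[b],[5,95],axis=0).round(3).tolist(), us.min(),us.max(),vs.min(),vs.max())
    print('other',np.nanmedian(w[k],0).round(3))
    u0,v0,u1,v1=(298,200,342,255) if n=='scene' else (285,190,328,238)
    m[:]=0;m[v0:v1,u0:u1]=1
    c=m&(w[...,2]>.086)&(w[...,2]<.1); p=w[c][:,:2].astype(np.float32)
    print('rim',len(p),cv2.minEnclosingCircle(p[np.abs(p-np.median(p,0)).max(1)<.05]))
    m2=m&(w[...,2]>.02)&(w[...,2]<.08);q=w[m2][:,:2]
    A=np.c_[2*q,np.ones(len(q))];x=np.linalg.lstsq(A,(q**2).sum(1),rcond=None)[0];print('wall circ',x[:2],np.sqrt(x[2]+x[0]**2+x[1]**2))
s=np.load('scene0.npz')['img'][:,:,::-1]
cv2.imwrite('pics/crop.png',cv2.resize(s[140:330,195:415],None,fx=3,fy=3,interpolation=cv2.INTER_CUBIC))
E
```

```text
scene blue [151 146 137] [0.54  0.106 0.092]
scene black [152 147 140] [0.545 0.191 0.097]
scene cup [141 125 111] [ 0.603 -0.095  0.048]
scene cuprim [116  82  51] [ 0.636 -0.038  0.079]
scene green [39 97 43] [ 0.64  -0.25   0.058]
scene white [155 154 146] [ 0.828 -0.234  0.059]
scene red1 [131  35  31] [0.465 0.15  0.071]
scene red2 [133  21  19] [0.628 0.069 0.071]
scene pc [107  78  48] [ 0.536 -0.279  0.059]
scene blue 62 [0.541 0.104 0.136] [[0.536, 0.101, 0.056], [0.547, 0.112, 0.143]] 246 252 167 207
other [0.544 0.191 0.093]
rim 216 ((0.6191738843917847, -0.06555383652448654), 0.03691878914833069)
wall circ [ 0.66667617 -0.00963178] 0.10178695678016134
side blue [175 168 157] [0.543 0.103 0.085]
side black [153 149 149] [0.548 0.19  0.117]
side cup [178 162 142] [ 0.613 -0.098  0.067]
side blue 27 [0.541 0.103 0.138] [[0.537, 0.102, 0.131], [0.544, 0.11, 0.144]] 258 261 152 158
other [0.542 0.108 0.1  ]
rim 219 ((0.618558943271637, -0.06596370786428452), 0.03613690659403801)
wall circ [ 0.62185697 -0.02906799] 0.06531485941477524
```

View pics/crop.png

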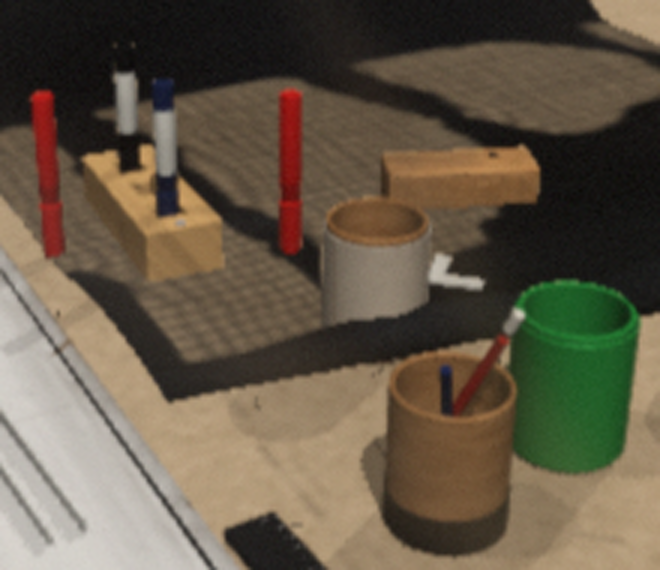

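The crop confirms the blue marker in the near end of the stand, the loose grey-brown cup (its height of about 92 mm matches), and separate red and green decoys. Next I need the stand's yaw.

```bash
python3 - <<'E'
from h import *
for n in('scene','side'):
    s=np.load(n+'0.npz'); w=world(s)
    m=(abs(w[...,2]-.042)<.005)&(abs(w[...,0]-.545)<.06)&(abs(w[...,1]-.15)<.11)
    m=m.astype(np.uint8); nl,l,st,_=cv2.connectedComponentsWithStats(m); i=1+st[1:,4].argmax()
    p=w[l==i][:,:2].astype(np.float32); print(n,len(p),cv2.minAreaRect(p*1000))
q=status.state()['tcp_rot'];from scipy.spatial.transform import Rotation as R
print(R.from_quat(q[[1,2,3,0]]).as_matrix().round(3))
E
```

```text
scene 610 ((545.8076782226562, 153.3302459716797), (163.46592712402344, 61.108619689941406), 86.61884307861328)
side 503 ((543.7784423828125, 155.4779815673828), (164.9641876220703, 59.9083137512207), 87.0335693359375)
[[ 0.39   0.921 -0.001]
 [ 0.921 -0.39  -0.002]
 [-0.002 -0.    -1.   ]]
```

>>> play_rows:
  deltas: [0,0,0,0,0,7.02,55,0,0,0,0,0,7.02,55,0,0,0,0,0,7.02,55,0,0,0,0,0,7.02,55,0,0,0,0,0,7.02,55,0,0,0,0,0,7.02,55,0,0,0,0,0,7.02,55,0,0,0,0,0,7.02,55,0,0,0,0,0,7.02,55,0,0,0,0,0,7.02,55,19.2,30.9,0,0,0,0,55,19.2,30.9,0,0,0,0,55,19.2,30.9,0,0,0,0,55,19.2,30.9,0,0,0,0,55,19.2,30.9,0,0,0,0,55,19.2,30.9,0,0,0,0,55,19.2,30.9,0,0,0,0,55,19.2,30.9,0,0,0,0,55]
  force: 40

```text
time: 1.6
ee_pos: [0.4032, 0.3644, 0.2308]
tcp_rot: [0.0, 1.0, -0.027, -0.0]
wrist_force: [0.2, 0.3, 0.0]
gripper_width: 0.645
```

>>> play_rows:
  deltas: [19.2,30.9,0,0,0,0,55,19.2,30.9,0,0,0,0,55,19.2,30.9,0,0,0,0,55,19.2,30.9,0,0,0,0,55,19.2,30.9,0,0,0,0,55,19.2,30.9,0,0,0,0,55,19.2,30.9,0,0,0,0,55,19.2,30.9,0,0,0,0,55,0,0,0,0,0,0,55,0,0,0,0,0,0,55]

```text
time: 2.43
ee_pos: [0.543, 0.1094, 0.2307]
tcp_rot: [-0.0, 1.0, -0.029, -0.001]
wrist_force: [-0.2, 0.8, -0.4]
gripper_width: 0.643
```

```bash
cat >> h.py <<'E'
from scipy.spatial.transform import Rotation as Rn
def tool(p):
    st=status.state();R=Rn.from_quat(st['tcp_rot'][[1,2,3,0]]).as_matrix()
    print('t',st['time'],'tcp',st['ee_pos'].round(4),'xaxis',R[:,0].round(3),'z',R[:,2].round(3),'w',st['gripper_width']);
    print('tool shift mm',((np.array(p)-st['ee_pos'])@R*1000).round(1))
E
python3 - <<'E'
from h import *
tool([.543,.110,.106])
for n in ('wrist',):
    s=snap(n);save(s,'wrist1.png');np.savez('wrist1.npz',**s)
E
```

```text
t 2.4333 tcp [0.543  0.1094 0.2307] xaxis [ 0.998 -0.059 -0.001] z [-0.001  0.    -1.   ] w 0.6432616877324554
tool shift mm [ 1.000e-01 -6.000e-01  1.247e+02]
```

View pics/wrist1.png

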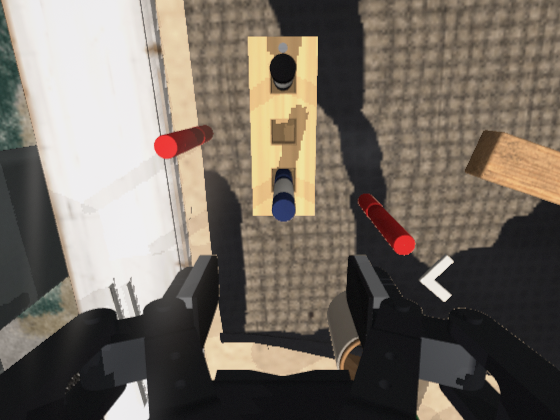

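The wrist view shows the blue top at (284,207), the black top at (283,70), red tops at (166,146) and (403,243), and part of the cup at (350,350). I'll cast rays at the top heights.

```bash
python3 - <<'E'
from h import *
s=np.load('wrist1.npz');K=s['camera_matrix'];T=s['T'];w=world(s)
for n,(u,v) in dict(blue=(284,207),black=(283,70),redL=(166,146),redR=(403,243)).items():
    d=T[:3,:3]@np.array([(u-K[0,2])/K[0,0],(v-K[1,2])/K[1,1],1]);z=.144 if n[0]=='b' else .132
    print(n,(T[:3,3]+d*(z-T[2,3])/d[2]).round(4),w[v,u].round(4))
m=(abs(w[...,2]-.092)<.006)&(w[...,1]<0); print(m.sum(),np.nanmin(w[m],0),np.nanmax(w[m],0))
m=(abs(w[...,2]-.042)<.004)&(abs(w[...,0]-.545)<.05)&(abs(w[...,1]-.15)<.1)
print(cv2.minAreaRect((w[m][:,:2]*1000).astype(np.float32)))
E
```

```text
blue [0.545  0.1137 0.144 ] [0.545  0.1138 0.1442]
black [0.5494 0.1999 0.144 ] [0.5494 0.1998 0.1452]
redL [0.4678 0.1577 0.132 ] [0.4681 0.1578 0.1331]
redR [0.6297 0.078  0.132 ] [0.6301 0.0776 0.131 ]
309 [ 0.58563929 -0.067371    0.08610053] [ 0.60721156 -0.03142765  0.09387397]
((546.8179931640625, 156.0247802734375), (159.66806030273438, 60.14732360839844), 87.01097869873047)
```

>>> play_rows:
  deltas: [1.3,-2.7,5,0,0,0,55,0,0,20,0,0,0,55,0,0,25,0,0,0,55,0,0,25,0,0,0,55,0,0,25,0,0,0,55,0,0,15,0,0,0,55,0,0,10,0,0,0,55,0,0,0,0,0,0,55,0,0,0,0,0,0,12,0,0,0,0,0,0,12,0,0,0,0,0,0,12,0,0,0,0,0,0,12,0,0,0,0,0,0,12,0,0,0,0,0,0,12,0,0,0,0,0,0,12,0,0,0,0,0,0,12]
  force: 40

```text
time: 3.82
ee_pos: [0.5454, 0.1137, 0.108]
tcp_rot: [-0.0, 1.0, -0.028, 0.001]
wrist_force: [-0.5, 0.7, 5.8]
gripper_width: 0.195
```

The opening is 17 mm, so the marker is held. Lifting straight up 140 mm.

>>> play_rows:
  deltas: [0,0,-5,0,0,0,12,0,0,-10,0,0,0,12,0,0,-10,0,0,0,12,0,0,-10,0,0,0,12,0,0,-15,0,0,0,12,0,0,-20,0,0,0,12,0,0,-25,0,0,0,12,0,0,-25,0,0,0,12,0,0,-20,0,0,0,12,0,0,0,0,0,0,12,0,0,0,0,0,0,12]

```text
time: 4.73
ee_pos: [0.545, 0.1135, 0.2484]
tcp_rot: [-0.0, 1.0, -0.028, 0.002]
wrist_force: [-0.1, -1.1, -1.0]
gripper_width: 0.197
```

```bash
python3 - <<'E'
from h import *
tool([.619,-.066,.247])
s=snap('scene');save(s,'scene2.png');np.savez('scene2.npz',**s)
w=world(s);hsv=cv2.cvtColor(s['img'],cv2.COLOR_RGB2HSV)
m=(w[...,2]>.09)&(w[...,2]<.25)&(abs(w[...,0]-.545)<.03)&(abs(w[...,1]-.11)<.03)
for z in np.arange(.1,.25,.02):
    k=m&(abs(w[...,2]-z)<.01)
    if k.sum(): print(z.round(2),k.sum(),np.median(w[k],0).round(4))
s=snap('wrist');np.savez('wrist2.npz',**s);save(s,'wrist2.png')
s=s['img'];a=cv2.imread('pics/scene2.png')[60:240,180:360];cv2.imwrite('pics/c2.png',np.hstack([cv2.resize(a,(420,420)),cv2.resize(s[:,:,::-1],(380,420))]))
E
```

```text
t 4.7333 tcp [0.545  0.1135 0.2484] xaxis [ 0.998 -0.055  0.004] z [ 0.004  0.    -1.   ] w 0.1967041038023884
tool shift mm [ 83.8 175.2   1.7]
0.16 64 [0.5422 0.1036 0.1611]
0.18 68 [0.5417 0.1035 0.1803]
0.2 72 [0.5421 0.1042 0.1998]
0.22 72 [0.5417 0.1035 0.2194]
0.24 86 [0.5411 0.1039 0.2422]
```

View pics/c2.png

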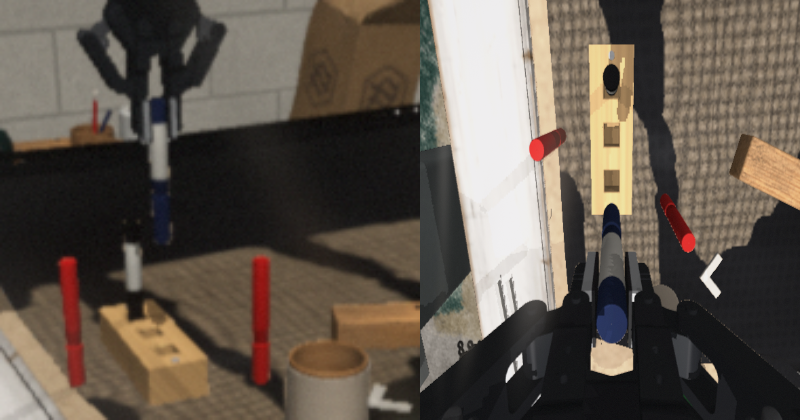

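The crop shows the marker held vertical with its bottom clear at about z = 0.15, and the black marker still seated. Moving over the cup.

>>> play_rows:
  deltas: [5,10,0,0,0,0,12,10,20,0,0,0,0,12,12,25,0,0,0,0,12,12,25,0,0,0,0,12,12,25,0,0,0,0,12,12,25,0,0,0,0,12,10,20,0,0,0,0,12,8,15,0,0,0,0,12,3.8,9.2,0,0,0,0,12,0,0,0,0,0,0,12,0,0,0,0,0,0,12,0,0,0,0,0,0,12]

```text
time: 5.83
ee_pos: [0.6189, -0.0641, 0.2459]
tcp_rot: [-0.0, 1.0, -0.027, -0.0]
wrist_force: [-0.2, 0.4, -0.2]
gripper_width: 0.197
```

```bash
python3 - <<'E'
from h import *
tool([.620,-.065,.105])
for n in('scene','side'):
    s=snap(n);save(s,n+'3.png');w=world(s)
    near=(abs(w[...,0]-.62)<.055)&(abs(w[...,1]+.065)<.055)
    for z in (.155,.17,.19,.21,.23):
        k=near&(abs(w[...,2]-z)<.008)
        if k.sum(): print(n,z,k.sum(),np.median(w[k],0).round(4))
    k=near&(abs(w[...,2]-.092)<.004);p=w[k][:,:2].astype(np.float32)
    print(n,'rim',len(p),cv2.minEnclosingCircle(p),cv2.fitEllipse(p*1000) if 0 else '')
    print(w[near].min(0).round(4), np.percentile(p,[1,99],axis=0).round(4).tolist(), 'lowest marker z',w[near&(w[...,2]>.1)][:,2].min())
a=cv2.imread('pics/scene3.png')[80:260,240:420];b=cv2.imread('pics/side3.png')[80:260,210:390]
cv2.imwrite('pics/c3.png',np.hstack([cv2.resize(a,(400,400)),cv2.resize(b,(400,400))]))
E
```

```text
t 5.8333 tcp [ 0.6189 -0.0641  0.2459] xaxis [ 0.999 -0.054 -0.001] z [-0.001  0.001 -1.   ] w 0.1970648355152008
tool shift mm [  1.3   0.9 140.9]
scene 0.155 60 [ 0.6144 -0.0737  0.1565]
scene 0.17 68 [ 0.6134 -0.0739  0.1706]
scene 0.19 78 [ 0.614  -0.0734  0.1899]
scene 0.21 73 [ 0.6144 -0.0735  0.2101]
scene 0.23 75 [ 0.6143 -0.0732  0.2298]
scene rim 131 ((0.6201915144920349, -0.06580840051174164), 0.03643004968762398) 
[ 0.5651 -0.12   -0.0048] [[0.5864, -0.0985], [0.6533, -0.033]] lowest marker z 0.14938003991462234
side 0.155 44 [ 0.6143 -0.074   0.1572]
side 0.17 59 [ 0.6154 -0.0743  0.1704]
side 0.19 70 [ 0.6152 -0.0737  0.1901]
side 0.21 61 [ 0.6149 -0.0739  0.2102]
side 0.23 70 [ 0.6154 -0.0738  0.2305]
side rim 149 ((0.6178938150405884, -0.0651417002081871), 0.03482723608613014) 
[ 0.565  -0.12   -0.0036] [[0.5854, -0.0992], [0.6516, -0.0321]] lowest marker z 0.15054538275067691
```

View pics/c3.png

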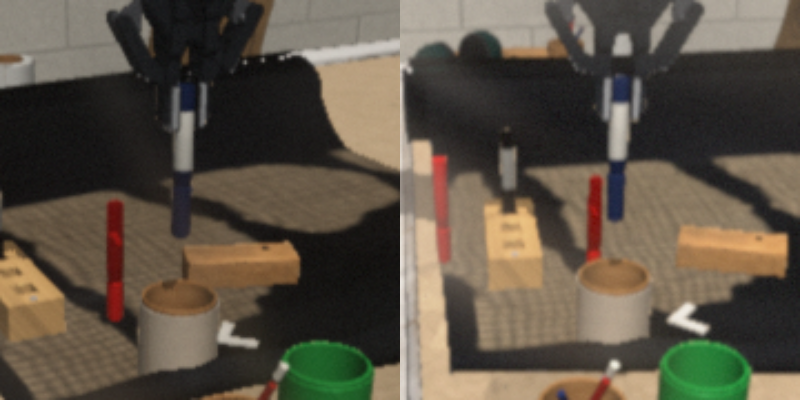

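Both views show the marker vertical above the mouth and aligned with the rim centre within about 2 mm. The bottom is at z ≈ 0.150. Descending 140 mm leaves it about 10 mm above the table and the fingers above the rim. Then I'll open and rise.

>>> play_rows:
  deltas: [1,0,20,0,0,0,12,0,0,25,0,0,0,12,0,0,15,0,0,0,12,0,0,15,0,0,0,12,0,0,15,0,0,0,12,0,0,15,0,0,0,12,0,0,15,0,0,0,12,0,0,10,0,0,0,12,0,0,10,0,0,0,12,0,0,0,0,0,0,12,0,0,0,0,0,0,12]

```text
time: 6.85
ee_pos: [0.6201, -0.0648, 0.1061]
tcp_rot: [-0.0, 1.0, -0.027, -0.0]
wrist_force: [-0.1, 0.5, -0.0]
gripper_width: 0.192
```

>>> play_rows:
  deltas: [0,0,0,0,0,0,55,0,0,0,0,0,0,55,0,0,0,0,0,0,55,0,0,0,0,0,0,55,0,0,0,0,0,0,55,0,0,0,0,0,0,55,0,0,0,0,0,0,55,0,0,-10,0,0,0,55,0,0,-20,0,0,0,55,0,0,-25,0,0,0,55,0,0,-25,0,0,0,55,0,0,-25,0,0,0,55,0,0,-25,0,0,0,55,0,0,-10,0,0,0,55,0,0,0,0,0,0,55,0,0,0,0,0,0,55]

```text
time: 8.18
ee_pos: [0.6202, -0.0651, 0.2464]
tcp_rot: [0.0, 1.0, -0.028, 0.0]
wrist_force: [-1.7, -0.1, -0.7]
gripper_width: 0.645
```

```bash
python3 - <<'E'
from h import *
tool([.620,-.065,.105])
for n in('scene','side'):
    s=snap(n);save(s,n+'4.png');w=world(s)
    near=(abs(w[...,0]-.62)<.055)&(abs(w[...,1]+.065)<.055)
    for z in (.105,.115,.13):
        k=near&(abs(w[...,2]-z)<.006)
        if k.sum(): print(n,z,k.sum(),np.median(w[k],0).round(4))
    t=near&(w[...,2]<.17);print('top',np.sort(w[t][:,2])[-5:].round(4))
    k=near&(abs(w[...,2]-.092)<.004);p=w[k][:,:2].astype(np.float32);print(n,'rim',cv2.minEnclosingCircle(p))
    k=(abs(w[...,0]-.547)<.03)&(abs(w[...,1]-.197)<.03)&(w[...,2]>.06);print('black',np.nanmedian(w[k],0).round(4))
a=cv2.imread('pics/scene4.png')[80:260,210:390];b=cv2.imread('pics/side4.png')[80:260,210:390]
cv2.imwrite('pics/c4.png',np.hstack([cv2.resize(a,(400,400)),cv2.resize(b,(400,400))]))
E
```

```text
t 8.1833 tcp [ 0.6202 -0.0651  0.2464] xaxis [ 0.998 -0.055  0.001] z [ 0.001 -0.    -1.   ] w 0.6445328727457373
tool shift mm [-3.000e-01 -1.000e-01  1.414e+02]
scene 0.105 46 [ 0.6227 -0.0749  0.1043]
scene 0.115 47 [ 0.6221 -0.0754  0.1153]
scene 0.13 49 [ 0.624  -0.0732  0.1297]
top [0.1311 0.1311 0.1313 0.1313 0.1319]
scene rim ((0.6185529828071594, -0.06511189043521881), 0.03620840981602669)
black [0.5456 0.194  0.1051]
side 0.105 41 [ 0.6224 -0.0748  0.105 ]
side 0.115 39 [ 0.6224 -0.0747  0.1149]
side 0.13 47 [ 0.6235 -0.0736  0.1303]
top [0.1318 0.1318 0.1318 0.1322 0.1331]
side rim ((0.6180257201194763, -0.0666864812374115), 0.035362016409635544)
black [0.5456 0.1939 0.1052]
```

View pics/c4.png

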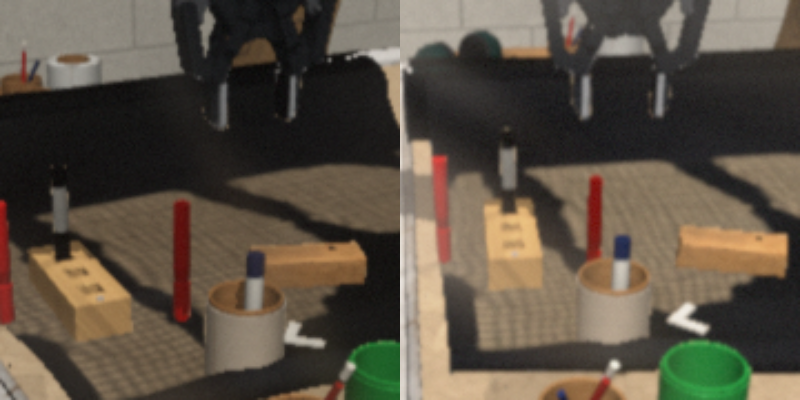

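The marker is standing in the cup (top at 0.132, nearly vertical), the cup is unmoved, and the black marker is seated. I'll wait a second and recheck that it is at rest.

>>> play_rows:
  deltas: [0,0,-10,0,0,0,55,0,0,-10,0,0,0,55,0,0,0,0,0,0,55,0,0,0,0,0,0,55,0,0,0,0,0,0,55,0,0,0,0,0,0,55,0,0,0,0,0,0,55,0,0,0,0,0,0,55,0,0,0,0,0,0,55,0,0,0,0,0,0,55,0,0,0,0,0,0,55,0,0,0,0,0,0,55,0,0,0,0,0,0,55,0,0,0,0,0,0,55]

```text
time: 9.45
ee_pos: [0.6203, -0.0651, 0.2663]
tcp_rot: [0.0, 1.0, -0.028, 0.0]
wrist_force: [0.4, -0.4, -0.3]
gripper_width: 0.645
```

```bash
python3 - <<'E'
from h import *
s=snap('side');w=world(s)
near=(abs(w[...,0]-.62)<.055)&(abs(w[...,1]+.065)<.055)
z0=[]
for z in (.1,.105,.115,.13):
    k=near&(abs(w[...,2]-z)<.006);c=np.median(w[k],0);print(k.sum(),c.round(4));z0.append(c)
d=z0[3]-z0[1];lean=np.degrees(np.arctan2(np.hypot(*d[:2]),d[2]));print('top',w[near&(w[...,2]<.17)][:,2].max(),'lean',lean)
if w[near&(w[...,2]<.17)][:,2].max()>.115 and lean<20: order.finish_job();print('handed in')
E
```

```text
41 [ 0.6224 -0.0753  0.0999]
38 [ 0.6225 -0.0756  0.1052]
43 [ 0.6234 -0.0752  0.1148]
50 [ 0.6235 -0.073   0.1307]
top 0.13268121319221038 lean 6.308349850593914
the job is handed in; nothing more can be done
handed in
```

I pulled the blue marker straight up out of the stand, carried it over the grey-brown cup and dropped it in end-down. I then backed the arm off to about z = 0.27 and handed the job in at about 9.5 s.

- **Blue marker:** in the last check its top was 132–133 mm above the table, so its centre is at about 66 mm. It stayed within a few millimetres of the cup's axis. The measured lean was about 6°, though that comes from a short visible stretch and partly from its end face. It had not moved after a further second.
- **Cup:** just after the drop it was upright and in its place, with the rim within about 2 mm of the first measurement. I did not measure the rim again after the final wait.
- **Black marker:** also just after the drop, it was still standing in the stand.
- **Pencil cup:** I never went near it.
- **Calibration:** the wrist camera and the two fixed cameras disagreed by about 2 mm, which is well within the 18 mm clearance in the cup. No check failed.

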